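# Set out the window ledge

## Robot

A 6-joint arm with a two-finger parallel gripper is mounted at the origin on the work surface. World frame = base frame: x ahead of the robot, y to its left, z up, the work surface at z = 0. Lengths are in m, angles in rad, forces in N, time in s.
With the tool pointing down it reaches from about 0.3 to 0.775 m from the base axis. Payload 14.6 kg.
Tool frame: the origin (TCP) lies at the very end of the fingers, on their centre line; the grasp point (between the pads) lies 19 mm behind it; z points along the fingers, y is the line along which they close (so a half turn about z gives the same grasp; the last joint's range is limited). The gripper opens to 85 mm and grips with 20 to 120 N. Pads are 22 mm wide; open, the fingers measure 114 mm over their backs; the gripper's body (76 mm by 85 mm) begins 54 mm behind the grasp point. The pads swing forward as they close: fully open they stand 13 mm farther back than shut.
Start: joints at [-1.332, 0.3, 1.521, -0, 1.321, -0.067], TCP at [0.166, -0.524, 0.231] pointing down, gripper open.
Joint ranges: [-3.03, 3.03], [-0.79, 2.21], [0.23, 2.52], [-1.04, 4.18], [0, 3.07], [-2.55, 2.55]. Speed limits (rad/s): [2.22, 2.22, 2.57, 3.14, 3.14, 3.14].

## Interface

Orientations are given as a unit quaternion [w, x, y, z].
In Python, from plant import bot gives the robot as it stands.
- The arm moves only by the tool step_arm, never from a script. Its arguments are lists of equal length, an entry for each row: "hand": the opening, from -1 (shut) to 1 (fully open), so that 0 is half open; "xyz": the shift along the tool's x, y, z in mm, a list of three; "angular": the turn, a rotation vector about the tool's x, y, z in rad, a list of three. In form: {"hand": [hand, ...], "xyz": [[tx, ty, tz], ...], "angular": [[rx, ry, rz], ...]}. A call has exactly 10 rows; each row shifts and turns the commanded pose from where the row before left it, along the tool's axes as they then stand; what a row does not reach is not made up. A row lasts 1/8 s, in which the tool goes at most 62.5 mm and 10.7 degrees, less where a joint would pass 70% of its speed; a pose out of reach is approached as far as the arm can. A call with a gripper value outside its range is refused whole. The fingers move at their own pace and stop on an object; "grip_force" is the grip in N (left out, the last holds). Time passes only in rows, so rows that do not move let the fingers close, or fill a call up. It gives the time, the measured TCP pose, the force, the opening and the grip force at its end, in the units of the state.
- bot.read_state(): the state, without advancing time (a new reading comes with each control period).
- bot.read_camera(name): name is "scene" or "side" or "wrist"; returns a dict with "pixels" (420x560x3 uint8, blue, green, red), "vertical_fov" (degrees; the focal length in pixels is half the picture's height over the tangent of half this angle, whatever the lens; pixels are square), "cx", "cy" (the principal point, pixels), "R" (3x3) and "t" (3): a world point X has camera coordinates R X + t. Camera axes: x right, y down, z forward; pixel columns grow to the right and rows downward; lengths in m; the calibration is good to about 2 mm. The wrist camera is an equidistant fisheye: a pixel r from the principal point sees the ray r / f radians off the axis. A picture is of the moment at which its call begins. There is no depth.
- bot.close_job(): hands the job in; it is judged then, once.
The state is a dict: "time_s": time; "joint_positions": joint angles; "dq": joint speeds; "joint_efforts": joint torques, N m; "position": TCP position; "eef_rot": TCP orientation; "ft_force": force on the tool from outside, world axes, zero at the start; "ft_torque": the same for the moment, N m; "width": finger opening in m; "grip_force": force on a finger pad.
Only numpy, scipy, OpenCV 4.12 (cv2) and the standard library are available. Lean on these libraries where they do the work, as an engineer would, in place of code of your own. Each camera call takes 0.05 s, during which the arm holds its last target. There are 200 camera calls.

## Task

Set out the window ledge: lay the cork riser on the ledge in front of the pencil stand, on the robot's side, centred on its long face with a 3 cm gap, and stand the bell on the middle of the riser. Stand the potted succulent on the ledge on the side of the mug directly opposite its handle, with a 3 cm gap between the pot's rim and the mug, and stand the jar on the middle of the storage box's lid. Leave everything upright and do not shift the pencil stand, mug, storage box, tape or stapler.

Things in the scene. Friction and masses are not known exactly. Their poses are not given: they have to be found in the camera images.
- riser: round cork riser, a plain disc 66 mm across and 20 mm thick, loose, lying flat. Origin at the centre of its underside, z up.
- bell: small steel desk bell, loose: round black base 60 mm across and 8 mm high, polished steel dome above it (58 mm across, straight-sided up to 24 mm high, then rounding in to 43 mm), small dark push button on top, 49 mm high in all. The button is fixed. Origin at the centre of its underside, z up.
- succulent: small potted succulent, loose: terracotta pot 48 mm high with a straight rim band 56 mm across from 28 to 48 mm height, the foot below tapering to 42 mm; green leaves inside the rim, up to 74 mm high. Grasp the rim band. Origin at the centre of the pot's underside, z up.
- jar: small amber glass jar with an orange lid, loose, 52 mm across and 62 mm high, closed. Origin at the centre of its underside, z up.
- storage_box: clear plastic storage box, 88 x 88 mm and 56 mm high, with coloured pieces inside, closed by a flat round blue twist-lock lid 86 mm across (91 mm over its edge ribs) whose level top is 70 mm above the ledge. Stays where it is. Origin at the centre of the box's underside, below the centre of the lid; z up.
- pencil_stand: dark wooden pencil stand, a block 45 mm (its x) by 130 mm (its y) and 50 mm high with five empty 10 mm holes in a row along its y. Stays where it is. Origin at the centre of its underside; its -x side is the long face towards the robot (the block is turned by at most 12 degrees).
- mug: blue ceramic mug, empty, 76 mm across at the mouth, 85 mm high. Stays where it is. Origin at the centre of its underside; its handle stands out along its +y (to about 75 mm from the axis). The handle points away from the robot, within about 52 degrees.
- tape_roll: yellow ring of tape lying flat, 72 mm outside, 20 mm high, a bystander beside the row. Origin at the centre of its underside.
- stapler: red and black stapler, 36 mm by 125 mm (its y) and 40 mm high, a bystander behind the row. Origin at the centre of its underside.
Mind the look-alikes: they are no part of the job. Leave any blue or purple look-alike of the jar alone.

How it is judged:
By the outcome, as a careful person would: the job done as asked, in the order asked, and still so for the second after the job is handed in, with the robot touching nothing.
It also fails if it takes over 106 s, if anything falls off the work surface, if the arm or the gripper's body presses on something with over 40 N, if the wrist force passes 120 N, or if a joint passes its speed limit or range.

## Working session

There is one attempt and no reset: what is moved stays moved. The work goes in short steps, Python scripts to look and compute and a tool call to move; the robot and the scene stay as the last step left them, time stands still between calls to the robot, and variables do not carry over. Pictures are saved under pics/ and viewed, at most 14 in all, crops included, and the job is handed in when it is done.

Besides the shell and the picture viewer there is one more tool, called by a JSON object that holds its "api" and its "payload". step_arm: Moves the arm, as the interface text tells. Its arguments: {"type":"object","properties":{"hand":{"type":"array"},"xyz":{"type":"array"},"angular":{"type":"array"},"grip_force":{"type":"number"}},"required":["hand","xyz","angular"]}

```bash
mkdir -p pics; ls; python3 - <<'E'
from plant import bot
import cv2,pickle
d={}
for n in("scene","side","wrist"):
    c=bot.read_camera(n);d[n]=c;cv2.imwrite(f"pics/{n}0.png",c["pixels"]);print(n,c["vertical_fov"],c["cx"],c["cy"],c["R"],c["t"])
pickle.dump(d,open("c0.pkl","wb"));print(bot.read_state())
E
```

```text
pics
scene 55.53495466759069 285.09268217751645 205.5493180691338 [[ 0.18926141  0.9819235  -0.00252303]
 [ 0.76026382 -0.14816266 -0.63249249]
 [-0.62143305  0.11778825 -0.77456238]] [-0.07880176 -0.42434308  1.35088026]
side 55.96047893057089 276.68530800028185 204.58383868248157 [[-0.83041834 -0.55711814 -0.00497548]
 [-0.2864104   0.43453802 -0.85390034]
 [ 0.4778854  -0.70766948 -0.52041277]] [0.47400312 0.21882263 0.72063893]
wrist 65.70646984690485 277.3548999855197 208.46983375583838 [[ 3.00422700e-01 -9.53805788e-01 -8.48985755e-04]
 [-9.16561021e-01 -2.88937698e-01  2.76461393e-01]
 [-2.63935781e-01 -8.22771309e-02 -9.61024650e-01]] [-0.54887131 -0.03501949  0.37640606]
{'time_s': 0.15, 'joint_positions': array([-1.33157289e+00,  3.00313437e-01,  1.52141998e+00,  1.53086626e-06,
        1.32071874e+00, -6.65826502e-02]), 'dq': array([ 0.002615  , -0.00151468, -0.00112898, -0.00145475, -0.00199314,
       -0.00043532]), 'joint_efforts': array([-4.53050707e-04, -5.43671072e+01, -3.61890256e+01, -1.66393997e-04,
        3.08448230e-03, -1.84183608e-05]), 'position': array([ 0.16554899, -0.52430929,  0.23087596]), 'eef_rot': array([-4.28218012e-04,  9.88333024e-01,  1.52307743e-01, -3.63117178e-05]), 'ft_force': array([ 0.81021451,  0.61360308, -0.06120273]), 'ft_torque': array([ 0.03248077,  0.01661656, -0.01389255]), 'grip_force': 0.0, 'width': 0.08559827961177612}
```

View pics/scene0.png

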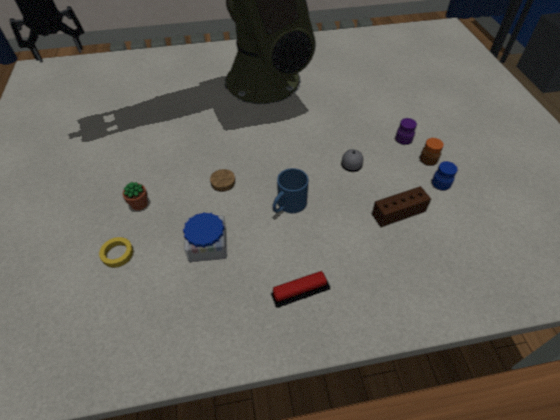

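View pics/side0.png

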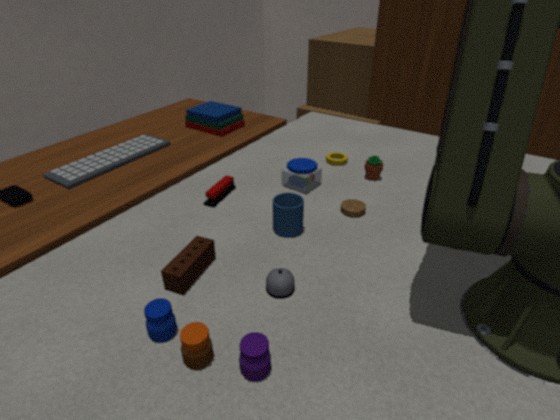

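The scene view shows the orange jar (432,152), bell (353,160), mug (292,190, handle at lower left), pencil stand (401,206), riser (222,180), box (205,238), succulent (135,195), tape (116,251) and stapler (300,288). The side view agrees. The purple and blue jars are decoys.

```bash
cat > h.py <<'E'
import numpy as np,cv2
from scipy.spatial.transform import Rotation as Ro
def ray(c,u,v,fish=False):
    f=210/np.tan(np.radians(c["vertical_fov"]/2)); x=(u-c["cx"])/f;y=(v-c["cy"])/f
    if fish:
        r=np.hypot(x,y); s=np.sin(r)/max(r,1e-9); d=np.array([x*s,y*s,np.cos(r)])
    else: d=np.array([x,y,1.])
    R=np.array(c["R"]);return -R.T@np.array(c["t"]),R.T@d
def pl(c,u,v,z,fish=False):
    o,d=ray(c,u,v,fish);return (o+d*(z-o[2])/d[2])[:2]
def project(c,X,fish=False):
    f=210/np.tan(np.radians(c["vertical_fov"]/2));p=np.array(c["R"])@np.array(X)+c["t"]
    if fish:
        r=np.hypot(p[0],p[1]);k=np.arctan2(r,p[2])/max(r,1e-9)*f
    else:k=f/p[2]
    return np.array([c["cx"]+k*p[0],c["cy"]+k*p[1]])
def go(s,xyz,psi=None):
    """tool-frame shift mm to TCP target, and turn rz to make tool x axis at world angle psi (mod pi), plus tilt error"""
    R=Ro.from_quat(np.roll(s["eef_rot"],-1)).as_matrix();d=R.T@(np.array(xyz)-s["position"])*1000
    p0=np.arctan2(R[1,0],R[0,0]);rz=None
    if psi is not None: rz=-((psi-p0+np.pi/2)%np.pi-np.pi/2)
    print("shift",d.round(1),"psi",round(p0,3),"rz",None if rz is None else round(rz,3),"tcp",s["position"].round(4),"zax",R[:,2].round(3),"q",s["joint_positions"].round(2))
E
python3 - <<'E'
import pickle;from h import *
d=pickle.load(open("c0.pkl","rb"));c=d["scene"]
for n,u,v,z in[("jar lid",433,146,.06),("bell",353,162,.02),("mug mouth",293,181,.085),("handle",278,205,.045),("stand top",401,202,.05),("riser",222,179,.02),("boxlid",205,229,.07),("succ",135,193,.045),("tape",116,251,.01),("stapler",300,286,.04)]:
    print(n,pl(c,u,v,z).round(3))
w=d["wrist"];print("wristcam pos",-np.array(w["R"]).T@w["t"])
E
```

```text
jar lid [0.476 0.387]
bell [0.455 0.179]
mug mouth [ 0.551 -0.007]
handle [ 0.584 -0.049]
stand top [0.635 0.238]
riser [ 0.45  -0.173]
boxlid [ 0.641 -0.221]
succ [ 0.48  -0.385]
tape [ 0.619 -0.431]
stapler [ 0.8   -0.043]
wristcam pos [ 0.23214292 -0.50266547  0.37095106]
```

View pics/wrist0.png

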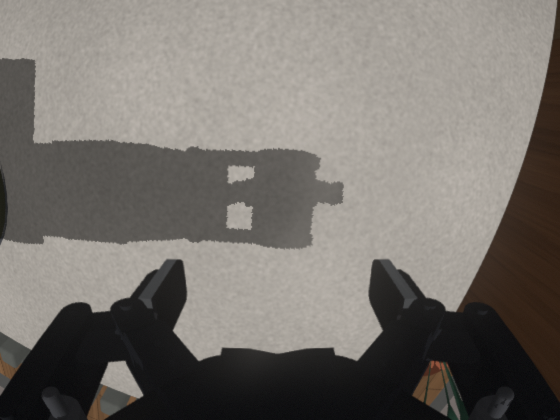

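{"api": "step_arm", "payload": {"hand": [1,1,1,1,1,1,1,1,1,1], "xyz": [[47,-31,0],[47,-31,0],[47,-31,0],[47,-31,0],[47,-31,0],[47,-31,0],[47,-31,0],[47,-31,0],[0,0,0],[0,0,0]], "angular": [[0,0,0],[0,0,0],[0,0,0],[0,0,0],[0,0,0],[0,0,0],[0,0,0],[0,0,0],[0,0,0.153],[0,0,0.153]], "grip_force": 40}}

```text
time_s: 1.4
position: [0.4497, -0.174, 0.231]
eef_rot: [-0.0, 1.0, -0.002, -0.0]
ft_force: [-0.3, -0.6, 0.3]
width: 0.0854
grip_force: 0.0
```

```bash
cat > look.py <<'E'
import sys,pickle;from plant import bot;from h import *
n=sys.argv[1];c=bot.read_camera("wrist");cv2.imwrite(f"pics/{n}.png",c["pixels"]);pickle.dump(c,open(n+".pkl","wb"));s=bot.read_state();print(s["time_s"],s["position"].round(4),s["joint_positions"].round(2),s["ft_force"].round(1),s["width"])
E
python3 look.py w1
```

```text
1.45 [ 0.4496 -0.1743  0.231 ] [-0.45  0.15  1.71  0.    1.29  1.14] [ 0.1 -0.5  0.5] 0.085726626764137
```

View pics/w1.png

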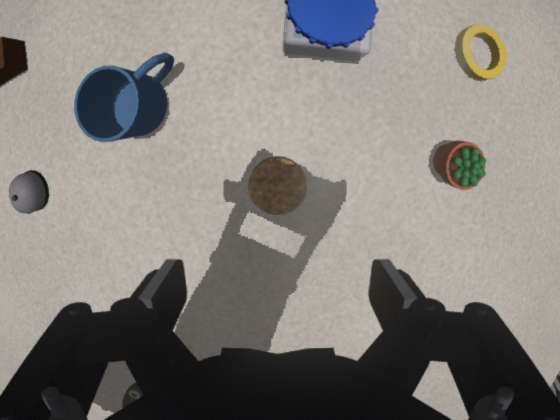

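The close view shows the riser at (277,185), the mug at (107,103) with its handle reaching (172,58), the lid at (332,12), the tape at (482,52) and the succulent at (467,165). The fingertips are at (184,262) and (374,262).

```bash
cat >> h.py <<'E'
def blob(c,lo,hi,near,fish=True,close=5):
    m=cv2.inRange(cv2.cvtColor(c["pixels"],cv2.COLOR_BGR2HSV),np.array(lo),np.array(hi))
    m=cv2.morphologyEx(m,cv2.MORPH_CLOSE,np.ones((close,close)))
    cs=[k for k in cv2.findContours(m,cv2.RETR_EXTERNAL,cv2.CHAIN_APPROX_NONE)[0] if cv2.contourArea(k)>150]
    return min(cs,key=lambda k:abs(cv2.pointPolygonTest(k,near,True)) if cv2.pointPolygonTest(k,near,False)<0 else 0)[:,0,:].astype(float)
def onplane(c,k,z,fish=True): return np.array([pl(c,u,v,z,fish) for u,v in k])
def circ(P):
    (x,y),r=cv2.minEnclosingCircle((P*1000).astype(np.float32));return np.array([x,y,r]).round(1)
E
python3 - <<'E'
import pickle;from h import *;from plant import bot
c=pickle.load(open("w1.pkl","rb"))
hsv=cv2.cvtColor(c["pixels"],cv2.COLOR_BGR2HSV)
for n,p in dict(ris=(277,190),ris2=(265,180),shadow=(300,230),table=(400,100),mug=(105,90),mugw=(152,100),pot=(446,160),lid=(330,15),tape=(470,50),bell=(28,190),stand=(8,60)).items(): print(n,hsv[p[1],p[0]])
r=blob(c,(5,60,30),(22,255,200),(277,185));print("riser",circ(onplane(c,r,.02)),len(r))
R=np.array(c["R"])
s=bot.read_state();T=Ro.from_quat(np.roll(s["eef_rot"],-1)).as_matrix()
for u,v in((184,262),(374,262)):
    o,d=ray(c,u,v,True);o=T.T@(o-s["position"]);d=T.T@d;k=(np.sign(d[1])*.0427-o[1])/d[1];print("tip in tool mm",(o+k*d)*1000)
E
```

```text
ris [15 92 83]
ris2 [14 92 78]
shadow [ 15  19 108]
table [ 18  18 173]
mug [106 120  53]
mugw [106 113  54]
pot [  8 106  82]
lid [111 182 164]
tape [ 22  52 178]
bell [135   9 108]
stand [ 12 158  29]
riser [ 444.4 -173.    32.7] 162
tip in tool mm [  8.01371551 -42.7        -12.28808406]
tip in tool mm [  7.95987597  42.7        -10.97733253]
```

{"api": "step_arm", "payload": {"hand": [1,1,1,1,1,1,-0.2,-0.2,-0.2,-0.2], "xyz": [[-5,-1,40],[0,0,50],[0,0,50],[0,0,50],[0,0,41],[0,0,0],[0,0,0],[0,0,0],[0,0,0],[0,0,0]], "angular": [[0,0,0],[0,0,0],[0,0,0],[0,0,0],[0,0,0],[0,0,0],[0,0,0],[0,0,0],[0,0,0],[0,0,0]]}}

```text
time_s: 2.7
position: [0.4455, -0.1743, 0.0024]
eef_rot: [0.001, 1.0, 0.0, 0.002]
ft_force: [-3.1, 1.1, 9.7]
width: 0.0643
grip_force: 44.1
```

{"api": "step_arm", "payload": {"hand": [-0.2,-0.2,-0.2,-0.2,-0.2,-0.2,-0.2,-0.2,-0.2,-0.2], "xyz": [[0,0,-20],[0,0,-50],[0,0,-55],[0,0,-55],[0,-20,-30],[10,-40,0],[10,-40,0],[10,-40,0],[10,-14,0],[0,0,0]], "angular": [[0,0,0],[0,0,0],[0,0,0],[0,0,0],[0,0,0],[0,0,0],[0,0,0],[0,0,0],[0,0,0],[0,0,0]]}}

```text
time_s: 3.95
position: [0.4849, -0.0195, 0.211]
eef_rot: [0.0, 1.0, 0.001, 0.001]
ft_force: [0.2, -0.2, -1.2]
width: 0.0644
grip_force: 44.5
```

```bash
python3 look.py w2
```

```text
4.0 [ 0.4846 -0.0202  0.2108] [-0.12  0.17  1.73 -0.    1.24  1.45] [-0.4  0.  -0.3] 0.06404235578487492
```

View pics/w2.png

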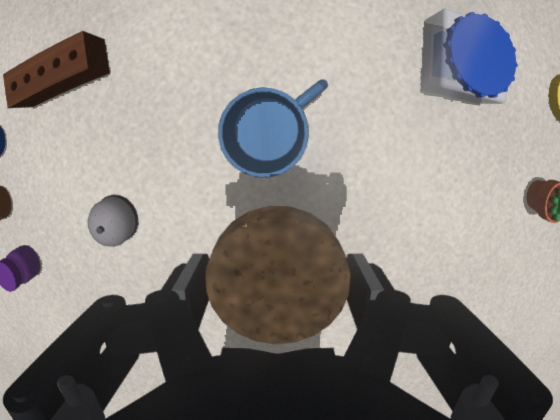

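The mug is nearly straight below the camera, with its mouth at (264,132) and handle tip at (324,85). The stand is at upper left, with holes from (14,86) to (72,54). The bell is at (112,220), the lid at (482,55) and the pot at (545,200).

```bash
python3 - <<'E'
import pickle;from h import *
from scipy.optimize import least_squares
c=pickle.load(open("w2.pkl","rb"));print("cam",-np.array(c["R"]).T@c["t"])
k=blob(c,(95,60,20),(118,255,255),(264,132));P=onplane(c,k,.085)
f=lambda q:np.hypot(P[:,0]-q[0],P[:,1]-q[1])-q[2]
q=least_squares(f,[.55,0,.038],loss="soft_l1",f_scale=.001).x;print("mouth",q*1000)
for z in(.03,.045,.06):
    H=onplane(c,k,z);d=H-q[:2];s=np.hypot(*d.T)
    m=(s>.055)&(s<.09)&(np.hypot(*(P-q[:2]).T)>.046);g=d[m].mean(0);print(z,m.sum(),"max",s[m].max()*1000,"dir",np.degrees(np.arctan2(g[1],g[0])))
    u=np.arctan2(g[1],g[0]);print("succ target",(q[:2]-.096*np.array([np.cos(u),np.sin(u)]))*1000)
k=blob(c,(108,140,60),(122,255,255),(482,55));print("lid",circ(onplane(c,k,.07)),"z.066",circ(onplane(c,k,.066)))
k=blob(c,(0,120,10),(16,255,90),(60,75));print("stand hull",cv2.approxPolyDP(cv2.convexHull(k.astype(np.int32)),3,True)[:,0].tolist())
E
```

```text
cam [ 0.55454875 -0.0187357   0.35128474]
mouth [543.02200416  -7.5790666   36.89513351]
0.03 37 max 75.85250339496179 dir -50.221435979800866
succ target [481.59907123  66.1991369 ]
0.045 35 max 73.05501305685944 dir -50.13602065465414
succ target [481.48915255  66.10748695]
0.06 31 max 70.25763572693897 dir -50.03422373376554
succ target [481.35833147  65.99804582]
lid [ 631.5 -223.1   44.2] z.066 [ 632.6 -226.    44.9]
stand hull [[103, 40], [108, 72], [33, 105], [9, 106], [6, 85], [82, 32]]
```

{"api": "step_arm", "payload": {"hand": [-0.2,-0.2,-0.2,-0.2,-0.2,-0.2,-0.2,-0.2,-0.2,-0.2], "xyz": [[0,-20,0],[7,-45,0],[8,-45,0],[8,-45,0],[8,-45,0],[8,-40,0],[6,-15,0],[0,0,0],[0,0,0],[0,0,0]], "angular": [[0,0,0],[0,0,0],[0,0,0],[0,0,0],[0,0,0],[0,0,0],[0,0,0],[0,0,0],[0,0,0],[0,0,0]]}}

```text
time_s: 5.25
position: [0.5297, 0.234, 0.2105]
eef_rot: [0.0, 1.0, -0.001, 0.0]
ft_force: [0.2, -0.4, -0.9]
width: 0.0642
grip_force: 44.5
```

```bash
python3 look.py w3
```

```text
5.3 [0.5296 0.2343 0.2105] [ 0.35  0.38  1.46 -0.    1.3   1.93] [-0.9  0.2 -0.9] 0.06436643492804706
```

View pics/w3.png

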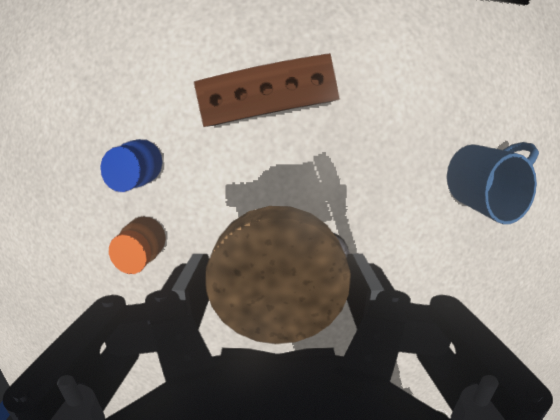

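The stand's top face has corners at about (195,83), (330,54), (339,99) and (204,126), with its centre hole at (266,88). The riser is held at (278,275).

```bash
python3 - <<'E'
import pickle;from h import *;from plant import bot
c=pickle.load(open("w3.pkl","rb"));s=bot.read_state()
k=blob(c,(0,90,10),(16,255,130),(266,80));P=onplane(c,k,.05)*1000
(x,y),(w,h),a=cv2.minAreaRect(P.astype(np.float32));print("rect",x,y,w,h,a)
holes=np.array([pl(c,u,v,.05,True) for u,v in((216,99.5),(241,94.5),(266,88.5),(291,83.5),(317,78.5))])*1000;print(holes.round(1))
v=holes[0]-holes[-1];print("yaw holes",np.degrees(np.arctan2(-v[0],v[1])))
g=cv2.cvtColor(c["pixels"],cv2.COLOR_BGR2HSV);print("top/side V",[ (v,g[v,266].tolist()) for v in range(98,120,2)])
z=s["position"][2]+.0176
r=blob(c,(5,40,20),(22,255,130),(278,275));Q=onplane(c,r,z);q=circ(Q);print("riser",q,"tcp",s["position"]*1000)
yaw=np.arctan2(-v[0],v[1])
for ctr in(np.array([x,y]),holes[2]): print("riser target",ctr-(22.5+30+33)*np.array([np.cos(yaw),np.sin(yaw)]))
E
```

```text
rect 626.378662109375 245.00999450683594 44.36961364746094 127.65068817138672 11.191046714782715
[[617.4 290.9]
 [621.2 267.6]
 [626.4 244.8]
 [631.  222.1]
 [636.1 198.3]]
yaw holes 11.466565693032338
top/side V [(98, [11, 131, 101]), (100, [11, 133, 102]), (102, [10, 130, 102]), (104, [10, 128, 102]), (106, [10, 129, 103]), (108, [10, 129, 103]), (110, [10, 128, 98]), (112, [10, 122, 90]), (114, [16, 29, 96]), (116, [15, 20, 154]), (118, [17, 19, 212])]
riser [531.4 233.9  34.2] tcp [529.63903803 234.27432121 210.51995975]
riser target [542.58516715 228.01292997]
riser target [542.55838935 227.77867156]
```

{"api": "step_arm", "payload": {"hand": [-0.2,-0.2,-0.2,-0.2,-0.2,-0.2,-0.2,-0.2,-0.2,-0.2], "xyz": [[12,6,0],[0,0,30],[0,0,40],[0,0,45],[0,0,40],[0,0,30],[0,0,15],[0,0,5],[0,0,0],[0,0,0]], "angular": [[0,0,0],[0,0,-0.1],[0,0,-0.1],[0,0,0],[0,0,0],[0,0,0],[0,0,0],[0,0,0],[0,0,0],[0,0,0]]}}

```text
time_s: 6.55
position: [0.5422, 0.2294, 0.0064]
eef_rot: [-0.0, 0.995, 0.1, 0.001]
ft_force: [-0.6, 0.4, -0.6]
width: 0.0642
grip_force: 44.5
```

{"api": "step_arm", "payload": {"hand": [-0.2,-0.2,-0.2,1,1,1,1,1,1,1], "xyz": [[-1,1,2],[0,0,2],[0,0,0],[0,0,0],[0,0,0],[0,0,0],[0,0,-20],[0,0,-45],[0,0,-50],[0,0,-50]], "angular": [[0,0,0],[0,0,0],[0,0,0],[0,0,0],[0,0,0],[0,0,0],[0,0,0],[0,0,0],[0,0,0],[0,0,0]]}}

```text
time_s: 7.8
position: [0.5406, 0.228, 0.1695]
eef_rot: [-0.0, 0.995, 0.1, 0.001]
ft_force: [-0.1, -0.0, 0.5]
width: 0.0854
grip_force: 0.0
```

{"api": "step_arm", "payload": {"hand": [1,1,1,1,1,1,1,1,1,1], "xyz": [[-20,6,-20],[-40,12,-20],[-40,12,0],[-20,5,0],[0,0,0],[0,0,0],[0,0,0],[0,0,0],[0,0,0],[0,0,0]], "angular": [[0,0,0],[0,0,0],[0,0,0],[0,0,0],[0,0,0],[0,0,0],[0,0,0],[0,0,0],[0,0,0],[0,0,0]]}}

```text
time_s: 9.05
position: [0.4301, 0.1699, 0.2062]
eef_rot: [-0.0, 0.995, 0.1, -0.0]
ft_force: [0.7, 0.1, 0.4]
width: 0.0854
grip_force: 0.0
```

```bash
python3 look.py w4
```

```text
9.1 [0.4301 0.1699 0.2062] [ 0.3   0.13  1.79 -0.    1.22  1.67] [ 0.8  0.3 -0.5] 0.08534378794740176
```

View pics/w4.png

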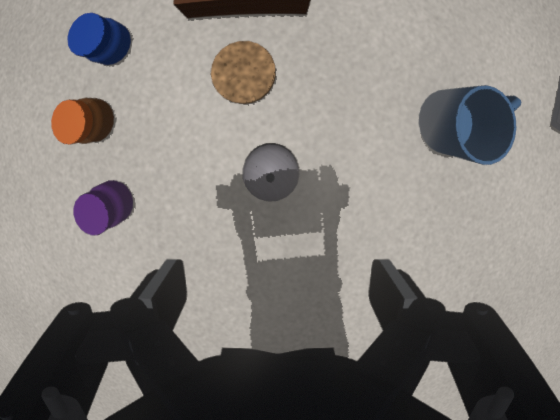

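The riser at (243,72) lies in front of the stand. The bell's outline is centred at about (270,172), with its button at (270,178).

```bash
python3 - <<'E'
import pickle;from h import *;from plant import bot
c=pickle.load(open("w4.pkl","rb"));s=bot.read_state()
b=pl(c,270,178,.049,True);print("button",b*1000,"outline",pl(c,270.5,172,.02,True)*1000)
r=blob(c,(5,60,30),(22,255,200),(243,72));print("riser",circ(onplane(c,r,.02)))
k=blob(c,(0,90,5),(16,255,60),(240,10));P=onplane(c,k,.0)*1000;print("front bottom edge pts",[ (onplane(c,[(u,v)],z)*1000).round(1).tolist() for u,v,z in((190,18,0),(308,12,0))])
go(s,[b[0],b[1],.02],None)
E
```

```text
button [442.23069301 180.02581312] outline [442.93087557 180.29250101]
riser [537.6 227.2  32.6]
front bottom edge pts [[[592.0, 299.5]], [[619.6, 175.7]]]
shift [ 13.9  -7.5 186.2] psi 0.2 rz None tcp [0.4301 0.1699 0.2062] zax [-0. -0. -1.] q [ 0.3   0.13  1.79 -0.    1.22  1.67]
```

{"api": "step_arm", "payload": {"hand": [1,1,1,1,1,1,1,1,1,1], "xyz": [[20,-6,0],[40,-13,0],[40,-13,0],[15,-6,0],[0,0,0],[0,0,0],[0,0,0],[0,0,0],[0,0,0],[0,0,0]], "angular": [[0,0,0],[0,0,0],[0,0,0],[0,0,0],[0,0,0],[0,0,0],[0,0,0],[0,0,0],[0,0,0],[0,0,0]]}}

```text
time_s: 10.35
position: [0.5352, 0.2299, 0.2063]
eef_rot: [-0.0, 0.995, 0.1, 0.0]
ft_force: [-0.2, -0.7, 0.2]
width: 0.0853
grip_force: 0.0
```

```bash
python3 look.py w5; python3 - <<'E'
import pickle;from h import *;from plant import bot
c=pickle.load(open("w5.pkl","rb"));s=bot.read_state();p=s["position"]*1000
u,v=project(c,[.626,.245,.05],True);k=blob(c,(0,90,10),(16,255,130),(float(u),float(v)))
(x,y),(w,h),a=cv2.minAreaRect((onplane(c,k,.05)*1000).astype(np.float32));print("stand",x,y,w,h,a)
u,v=project(c,[.54,.228,.02],True);r=blob(c,(5,60,30),(22,255,200),(float(u),float(v)));q=circ(onplane(c,r,.02));print("px",u,v,"riser",q)
t=np.radians(a if a<45 else a-90);d=np.array([x,y])-q[:2];ex=np.array([np.cos(t),np.sin(t)]);ey=np.array([-ex[1],ex[0]])
print("gap",d@ex-22.5-33,"lateral",-d@ey,"target",np.array([x,y])-85.5*ex)
E
```

```text
10.4 [0.5353 0.2299 0.2063] [0.34 0.39 1.46 0.   1.29 1.71] [-1.2 -0.4  0.1] 0.08521368370858474
stand 626.5773315429688 246.244384765625 43.58742141723633 124.76763153076172 11.602691650390625
px 280.7814435395994 181.92958851901784 riser [539.9 228.9  32.6]
gap 32.894520803000006 lateral 0.4429202137781702 target [542.82445545 229.04828793]
```

{"api": "step_arm", "payload": {"hand": [1,1,1,1,1,1,-0.2,-0.2,-0.2,-0.2], "xyz": [[4,2,40],[0,0,50],[0,0,50],[0,0,45],[0,0,17],[0,0,0],[0,0,0],[0,0,0],[0,0,0],[0,0,0]], "angular": [[0,0,0],[0,0,0],[0,0,0],[0,0,0],[0,0,0],[0,0,0],[0,0,0],[0,0,0],[0,0,0],[0,0,0]]}}

```text
time_s: 11.65
position: [0.5407, 0.2292, 0.0067]
eef_rot: [-0.0, 0.995, 0.1, 0.002]
ft_force: [-2.1, -0.3, 7.3]
width: 0.0642
grip_force: 42.4
```

{"api": "step_arm", "payload": {"hand": [-0.2,-0.2,-0.2,-0.2,1,1,1,1,1,1], "xyz": [[0,0,-1],[2.7,0,0],[0,0,0],[0,0,0],[0,0,0],[0,0,0],[0,0,0],[0,0,-30],[0,0,-50],[0,0,-50]], "angular": [[0,0,0],[0,0,0],[0,0,0],[0,0,0],[0,0,0],[0,0,0],[0,0,0],[0,0,0],[0,0,0],[0,0,0]]}}

```text
time_s: 12.9
position: [0.542, 0.2293, 0.1366]
eef_rot: [0.0, 0.995, 0.1, -0.0]
ft_force: [0.4, -0.4, 0.8]
width: 0.0854
grip_force: 0.0
```

{"api": "step_arm", "payload": {"hand": [1,1,1,1,1,1,1,1,1,1], "xyz": [[-25,7,-20],[-40,10,0],[-32,8,0],[-10,3,0],[0,0,20],[0,0,40],[0,0,50],[0,0,30],[0,0,10],[0,0,0]], "angular": [[0,0,0],[0,0,0],[0,0,0],[0,0,0],[0,0,0],[0,0,0],[0,0,0],[0,0,0],[0,0,0],[0,0,0]]}}

```text
time_s: 14.15
position: [0.4433, 0.1808, 0.0054]
eef_rot: [0.0, 0.995, 0.1, -0.0]
ft_force: [0.2, -0.2, 0.4]
width: 0.0853
grip_force: 0.0
```

{"api": "step_arm", "payload": {"hand": [-0.3,-0.3,-0.3,-0.3,-0.3,-0.3,-0.3,-0.3,-0.3,-0.3], "xyz": [[0,0,0],[0,0,0],[0,0,0],[0,0,0],[0,0,-10],[0,0,-40],[0,0,-50],[0,0,-50],[0,0,-50],[0,0,0]], "angular": [[0,0,0],[0,0,0],[0,0,0],[0,0,0],[0,0,0],[0,0,0],[0,0,0],[0,0,0],[0,0,0],[0,0,0]]}}

```text
time_s: 15.4
position: [0.4441, 0.181, 0.2095]
eef_rot: [-0.001, 0.995, 0.1, 0.004]
ft_force: [-0.2, -0.2, -2.2]
width: 0.0566
grip_force: 43.5
```

{"api": "step_arm", "payload": {"hand": [-0.3,-0.3,-0.3,-0.3,-0.3,-0.3,-0.3,-0.3,-0.3,-0.3], "xyz": [[20,-9,0],[20,-9,0],[16,-9,0],[0,0,0],[0,0,0],[0,0,0],[0,0,0],[0,0,0],[0,0,0],[0,0,0]], "angular": [[0,0,0],[0,0,0],[0,0,0],[0,0,0],[0,0,0],[0,0,0],[0,0,0],[0,0,0],[0,0,0],[0,0,0]]}}

```text
time_s: 16.65
position: [0.4924, 0.2182, 0.2053]
eef_rot: [0.0, 0.995, 0.1, -0.0]
ft_force: [1.1, 0.5, -1.3]
width: 0.0562
grip_force: 43.5
```

```bash
python3 look.py w6; python3 - <<'E'
import pickle;from h import *;from plant import bot
c=pickle.load(open("w6.pkl","rb"));s=bot.read_state();p=s["position"]*1000
u,v=project(c,[.626,.246,.05],True);k=blob(c,(0,90,10),(16,255,130),(float(u),float(v)))
(x,y),(w,h),a=cv2.minAreaRect((onplane(c,k,.05)*1000).astype(np.float32));print("stand",x,y,w,h,a)
u,v=project(c,[.54,.228,.02],True);r=blob(c,(5,60,30),(22,255,200),(float(u),float(v)));q=circ(onplane(c,r,.02));print("px",u,v,"riser",q)
t=.2;d=np.array([x,y])-q[:2];ex=np.array([np.cos(t),np.sin(t)]);ey=np.array([-ex[1],ex[0]])
print("gap",d@ex-22.5-33,"lateral",-d@ey)
go(s,[q[0]/1000,q[1]/1000,.0275],.2)
E
```

```text
16.7 [0.4924 0.2182 0.2053] [ 0.35  0.3   1.59 -0.    1.26  1.72] [ 0.1 -0.4 -2. ] 0.05573563684588713
stand 623.292724609375 244.61398315429688 49.57611083984375 127.19803619384766 11.286166191101074
px 277.85322004628085 138.72985741719165 riser [540.8 229.8  32.2]
gap 28.29144642438365 lateral 1.8700846193762886
shift [ 49.7  -1.8 177.8] psi 0.2 rz -0.0 tcp [0.4924 0.2182 0.2053] zax [-0. -0. -1.] q [ 0.35  0.3   1.59 -0.    1.26  1.72]
```

View pics/w6.png

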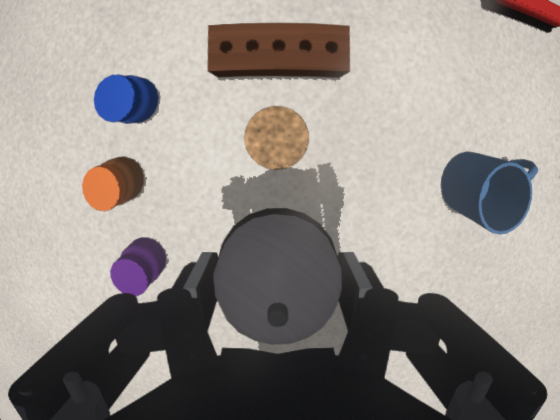

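The riser is at (277,138), in front of the stand. The bell is held upright, with its button at (278,314).

{"api": "step_arm", "payload": {"hand": [-0.3,-0.3,-0.3,-0.3,-0.3,-0.3,-0.3,-0.3,-0.3,-0.3], "xyz": [[25,-1,0],[25,-0.5,0],[0,0,30],[0,0,45],[0,0,45],[0,0,35],[0,0,20],[0,0,0],[0,0,0],[0,0,0]], "angular": [[0,0,0],[0,0,0],[0,0,0],[0,0,0],[0,0,0],[0,0,0],[0,0,0],[0,0,0],[0,0,0],[0,0,0]]}}

```text
time_s: 17.95
position: [0.5416, 0.2298, 0.0314]
eef_rot: [-0.0, 0.995, 0.1, 0.001]
ft_force: [0.6, 0.3, -2.2]
width: 0.0567
grip_force: 43.6
```

{"api": "step_arm", "payload": {"hand": [-0.3,-0.3,-0.3,-0.3,1,1,1,1,1,1], "xyz": [[0,0,2],[0,0,2],[0,0,1.5],[0,0,0],[0,0,0],[0,0,0],[0,0,0],[0,0,-30],[0,0,-50],[0,0,-50]], "angular": [[0,0,0],[0,0,0],[0,0,0],[0,0,0],[0,0,0],[0,0,0],[0,0,0],[0,0,0],[0,0,0],[0,0,0]]}}

```text
time_s: 19.2
position: [0.5409, 0.2295, 0.156]
eef_rot: [0.0, 0.995, 0.1, -0.0]
ft_force: [0.4, 0.8, 0.0]
width: 0.0852
grip_force: 0.0
```

{"api": "step_arm", "payload": {"hand": [1,1,1,1,1,1,1,1,1,1], "xyz": [[0,0,-22],[0,0,-21],[0,0,-21],[5,25,0],[8,50,0],[9,50,0],[9,50,0],[9,50,0],[9,50,0],[9,50,0]], "angular": [[0,0,0.167],[0,0,0.167],[0,0,0.166],[0,0,0],[0,0,0],[0,0,0],[0,0,0],[0,0,0],[0,0,0],[0,0,0]]}}

```text
time_s: 20.45
position: [0.5, -0.0996, 0.2188]
eef_rot: [-0.0, 0.989, -0.15, 0.0]
ft_force: [0.6, 0.3, 0.6]
width: 0.0852
grip_force: 0.0
```

{"api": "step_arm", "payload": {"hand": [1,1,1,1,1,1,1,1,1,1], "xyz": [[9,50,0],[9,50,0],[9,50,0],[9,50,0],[9,45,0],[6,25,0],[0,0,0],[0,0,0],[0,0,0],[0,0,0]], "angular": [[0,0,0],[0,0,0],[0,0,0],[0,0,0],[0,0,0],[0,0,0],[0,0,0],[0,0,0],[0,0,0],[0,0,0]]}}

```text
time_s: 21.7
position: [0.4696, -0.3704, 0.219]
eef_rot: [0.0, 0.989, -0.149, 0.0]
ft_force: [0.3, 0.7, 0.3]
width: 0.0856
grip_force: 0.0
```

```bash
python3 look.py w7
```

```text
21.75 [ 0.4696 -0.3705  0.219 ] [-0.73  0.42  1.39  0.    1.33  1.14] [ 0.3 -0.3  0.2] 0.08527479673029367
```

View pics/w7.png

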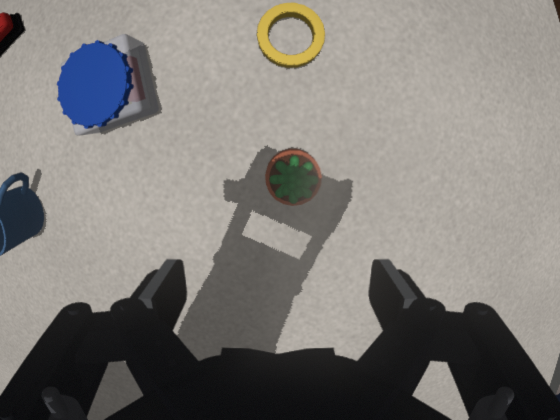

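The pot's rim is centred at (293,177), with the box at (95,82) and the tape at (291,35).

```bash
python3 - <<'E'
import pickle;from h import *;from plant import bot
c=pickle.load(open("w7.pkl","rb"));s=bot.read_state()
m=[blob(c,(0,70,20),(14,255,255),(293,177),close=7),blob(c,(35,50,20),(90,255,255),(293,177))]
P=np.vstack([onplane(c,k,.048) for k in m[:1]]);q=circ(P);print(q,pl(c,293.5,177,.048,True)*1000)
go(s,[q[0]/1000,q[1]/1000,.023])
k=blob(c,(108,140,60),(122,255,255),(95,85));print("lid",circ(onplane(c,k,.07)))
E
```

```text
[ 476.7 -387.6   28.1] [ 476.60736039 -388.47032363]
shift [ 11.8  14.2 196. ] psi -0.299 rz None tcp [ 0.4696 -0.3705  0.219 ] zax [ 0. -0. -1.] q [-0.73  0.42  1.39  0.    1.33  1.14]
lid [ 631.3 -230.3   46.2]
```

{"api": "step_arm", "payload": {"hand": [1,1,1,1,1,1,1,1,1,1], "xyz": [[12,14,20],[0,0,45],[0,0,45],[0,0,45],[0,0,30],[0,0,11],[0,0,0],[0,0,0],[0,0,0],[0,0,0]], "angular": [[0,0,0],[0,0,0],[0,0,0],[0,0,0],[0,0,0],[0,0,0],[0,0,0],[0,0,0],[0,0,0],[0,0,0]]}}

```text
time_s: 23.0
position: [0.4768, -0.3881, 0.0234]
eef_rot: [0.0, 0.989, -0.15, 0.0]
ft_force: [-0.6, 0.1, -0.6]
width: 0.0855
grip_force: 0.0
```

{"api": "step_arm", "payload": {"hand": [-0.3,-0.3,-0.3,-0.3,-0.3,-0.3,-0.3,-0.3,-0.3,-0.3], "xyz": [[0,0,0],[0,0,0],[0,0,0],[0,0,0],[0,0,-10],[0,0,-40],[0,0,-50],[0,0,-50],[0,0,-40],[0,0,0]], "angular": [[0,0,0],[0,0,0],[0,0,0],[0,0,0],[0,0,0],[0,0,0],[0,0,0],[0,0,0],[0,0,0],[0,0,0]]}}

```text
time_s: 24.25
position: [0.4773, -0.3885, 0.2165]
eef_rot: [0.002, 0.989, -0.15, 0.002]
ft_force: [-0.1, -0.3, -1.8]
width: 0.0552
grip_force: 42.8
```

{"api": "step_arm", "payload": {"hand": [-0.3,-0.3,-0.3,-0.3,-0.3,-0.3,-0.3,-0.3,-0.3,-0.3], "xyz": [[-7,-25,0],[-14,-48,0],[-15,-50,0],[-15,-50,0],[-15,-50,0],[-15,-50,0],[-15,-50,0],[-15,-50,0],[-12,-40,0],[-7,-22,0]], "angular": [[0,0,0],[0,0,0],[0,0,0],[0,0,0],[0,0,0],[0,0,0],[0,0,0],[0,0,0],[0,0,0],[0,0,0]]}}

```text
time_s: 25.5
position: [0.4803, 0.0679, 0.2117]
eef_rot: [0.0, 0.989, -0.149, -0.001]
ft_force: [0.5, -1.0, -0.6]
width: 0.0547
grip_force: 42.8
```

```bash
python3 look.py w8; python3 - <<'E'
import pickle;from h import *;from plant import bot
from scipy.optimize import least_squares
c=pickle.load(open("w8.pkl","rb"));s=bot.read_state()
u,v=project(c,[.543,-.0075,.085],True);print("px",u,v)
k=blob(c,(95,60,20),(118,255,255),(float(u),float(v)));P=onplane(c,k,.085)
q=least_squares(lambda q:np.hypot(P[:,0]-q[0],P[:,1]-q[1])-q[2],[.543,-.0075,.038],loss="soft_l1",f_scale=.001).x;print("mouth",q*1000)
H=onplane(c,k,.045);d=H-q[:2];r=np.hypot(*d.T);i=r.argmax();print("tip",r[i]*1000,np.degrees(np.arctan2(d[i,1],d[i,0])))
g=np.radians(-50);t=q[:2]-.097*np.array([np.cos(g),np.sin(g)]);print(t*1000);go(s,[*t,.026],-.3)
E
```

```text
25.55 [0.4803 0.0693 0.2118] [0.07 0.17 1.72 0.   1.25 1.94] [-0.4  2.  -1.4] 0.05452206701031834
px 343.3916251295128 103.43142780303315
mouth [543.26643083  -5.77312882  37.29546721]
tip 74.80542154898083 -51.32921449353979
[480.91603269  68.53318216]
shift [  1.2   0.6 185.8] psi -0.298 rz 0.002 tcp [0.4803 0.0693 0.2118] zax [-0.002  0.001 -1.   ] q [0.07 0.17 1.72 0.   1.25 1.94]
```

View pics/w8.png

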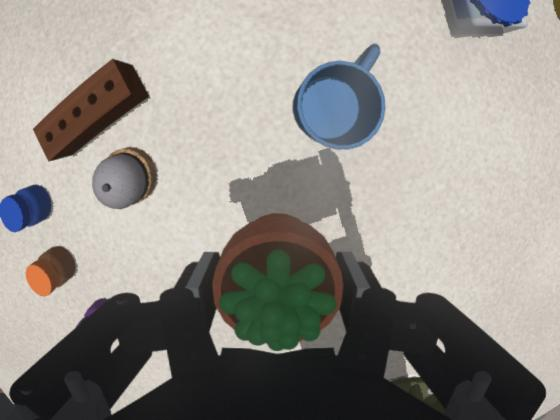

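The bell stands on the riser at (122,180). The mug's mouth is at (341,104), and the pot is held upright.

{"api": "step_arm", "payload": {"hand": [-0.3,-0.3,-0.3,-0.3,-0.3,-0.3,-0.3,-0.3,-0.3,-0.3], "xyz": [[1,1.5,20],[0,0,45],[0,0,45],[0,0,40],[0,0,20],[0,0,12],[0,0,0],[0,0,0],[0,0,0],[0,0,0]], "angular": [[0,0,0],[0,0,0],[0,0,0],[0,0,0],[0,0,0],[0,0,0],[0,0,0],[0,0,0],[0,0,0],[0,0,0]]}}

```text
time_s: 26.8
position: [0.4818, 0.0644, 0.0313]
eef_rot: [-0.0, 0.989, -0.15, 0.0]
ft_force: [0.1, 0.2, -1.3]
width: 0.0546
grip_force: 42.8
```

{"api": "step_arm", "payload": {"hand": [-0.3,-0.3,-0.3,-0.3,1,1,1,1,1,1], "xyz": [[-1,-3,2],[0,0,3],[0,0,2],[0,0,0],[0,0,0],[0,0,0],[0,0,0],[0,0,-30],[0,0,-50],[0,0,-50]], "angular": [[0,0,0],[0,0,0],[0,0,0],[0,0,0],[0,0,0],[0,0,0],[0,0,0],[0,0,0],[0,0,0],[0,0,0]]}}

```text
time_s: 28.05
position: [0.4813, 0.0675, 0.1553]
eef_rot: [0.0, 0.989, -0.15, -0.0]
ft_force: [1.3, 0.0, -0.6]
width: 0.0853
grip_force: 0.0
```

```bash
python3 - <<'E'
import pickle;from h import *;from plant import bot
c=pickle.load(open("w6.pkl","rb"))
for n,u,v in(("or",101,188),("bl",115,98),("pu",132,274)): print(n,pl(c,u,v,.062,True)*1000)
o=pl(c,101,188,.062,True);go(bot.read_state(),[o[0]-.02,o[1]-.02,.24],0.3)
E
```

```text
or [467.09578907 391.78741971]
bl [556.03487879 386.11214089]
pu [380.20682741 352.54003885]
shift [-122.7 -280.6  -84.7] psi -0.3 rz -0.6 tcp [0.4813 0.0675 0.1553] zax [-0. -0. -1.] q [0.06 0.24 1.79 0.   1.12 1.93]
```

{"api": "step_arm", "payload": {"hand": [1,1,1,1,1,1,1,1,1,1], "xyz": [[0,0,-20],[0,0,-25],[0,0,-25],[0,0,-15],[6,-35,0],[10,-55,0],[11,-55,0],[11,-55,0],[11,-55,0],[8,-45,0]], "angular": [[0,0,-0.15],[0,0,-0.15],[0,0,-0.15],[0,0,-0.15],[0,0,0],[0,0,0],[0,0,0],[0,0,0],[0,0,0],[0,0,0]]}}

```text
time_s: 29.3
position: [0.4468, 0.373, 0.2387]
eef_rot: [-0.0, 0.989, 0.15, -0.0]
ft_force: [0.5, -0.2, -0.7]
width: 0.0855
grip_force: 0.0
```

```bash
python3 look.py w9; python3 - <<'E'
import pickle;from h import *;from plant import bot
c=pickle.load(open("w9.pkl","rb"));s=bot.read_state()
u,v=project(c,[.467,.392,.062],True);print("px",u,v)
k=blob(c,(3,150,120),(18,255,255),(float(u),float(v)));q=circ(onplane(c,k,.062));print(q,len(k),k.min(0),k.max(0));go(s,[q[0]/1000,q[1]/1000,.02],.3)
E
```

```text
29.35 [0.4456 0.3768 0.2384] [0.64 0.37 1.41 0.   1.36 1.91] [-1.2  4.7 -0.2] 0.08544887308025792
px 265.64120497140044 163.3505096437893
[465.8 394.9  22.6] 125 [241. 141.] [285. 183.]
shift [ 24.7 -11.  218.4] psi 0.303 rz 0.003 tcp [0.4456 0.3768 0.2384] zax [-0.     0.001 -1.   ] q [0.64 0.37 1.41 0.   1.36 1.91]
```

View pics/w9.png

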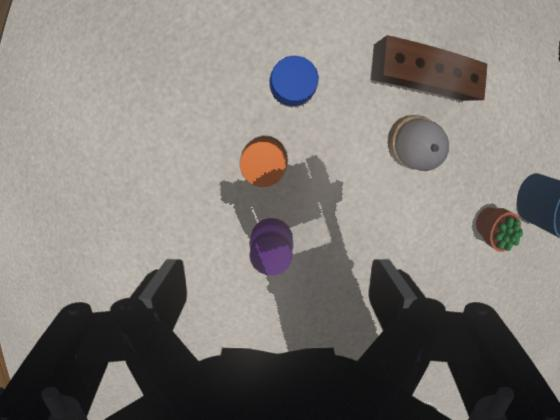

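The orange jar's lid is at (263,163), with the blue decoy at (295,80) and the purple at (272,246). The bell on its riser (420,145) and the pot (500,230) stand upright.

{"api": "step_arm", "payload": {"hand": [1,1,1,1,1,1,1,1,1,1], "xyz": [[12,-6,20],[11,-5,20],[0,0,40],[0,0,40],[0,0,0],[0,0,0],[0,0,0],[0,0,0],[0,0,0],[0,0,0]], "angular": [[0,0,0],[0,0,0],[0,0,0],[0,0,0],[0,0,0],[0,0,0],[0,0,0],[0,0,0],[0,0,0],[0,0,0]]}}

```text
time_s: 30.6
position: [0.4661, 0.3883, 0.119]
eef_rot: [-0.0, 0.989, 0.149, 0.0]
ft_force: [-0.5, 0.3, -0.3]
width: 0.0854
grip_force: 0.0
```

```bash
python3 look.py w10; python3 - <<'E'
import pickle;from h import *;from plant import bot
c=pickle.load(open("w10.pkl","rb"));s=bot.read_state()
u,v=project(c,[.467,.393,.062],True);print("px",u,v)
k=blob(c,(3,150,80),(18,255,255),(float(u),float(v)));q=circ(onplane(c,k,.062));print(q,len(k),k.min(0),k.max(0));go(s,[q[0]/1000,q[1]/1000,.012],.3)
E
```

```text
30.65 [0.4661 0.3883 0.1189] [0.63 0.53 1.47 0.   1.14 1.91] [ 0.5 -0.7 -0.9] 0.08564961065400599
px 271.82088454788897 225.1622924111249
[466.8 399.3  22.7] 175 [235. 188.] [284. 255.]
shift [  3.9 -10.3 106.9] psi 0.3 rz -0.0 tcp [0.4661 0.3883 0.1189] zax [ 0.  0. -1.] q [0.63 0.53 1.47 0.   1.14 1.91]
```

View pics/w10.png

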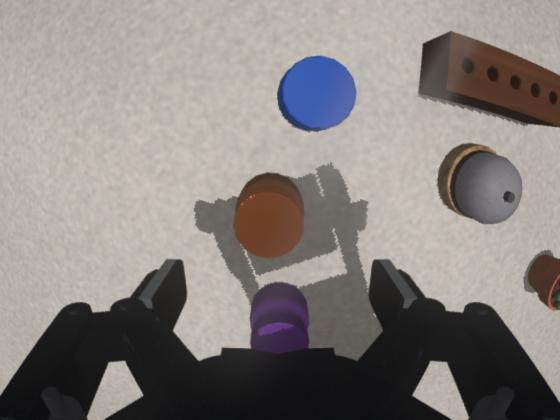

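The jar's lid is in shadow and spans columns 235–303, so its centre is at (269,222).

```bash
python3 - <<'E'
import pickle;from h import *;from plant import bot
c=pickle.load(open("w10.pkl","rb"));q=pl(c,269,222,.062,True);print(q);go(bot.read_state(),[*q,.012],.3)
E
```

```text
[0.46851318 0.39534168]
shift [  4.3  -6.  106.9] psi 0.3 rz -0.0 tcp [0.4661 0.3883 0.1189] zax [ 0.  0. -1.] q [0.63 0.53 1.47 0.   1.14 1.91]
```

{"api": "step_arm", "payload": {"hand": [1,1,1,1,1,1,1,1,1,1], "xyz": [[3.5,-6,0],[0,0,20],[0,0,35],[0,0,35],[0,0,16],[0,0,0],[0,0,0],[0,0,0],[0,0,0],[0,0,0]], "angular": [[0,0,0],[0,0,0],[0,0,0],[0,0,0],[0,0,0],[0,0,0],[0,0,0],[0,0,0],[0,0,0],[0,0,0]]}}

```text
time_s: 31.9
position: [0.4678, 0.3951, 0.0131]
eef_rot: [-0.0, 0.989, 0.149, 0.0]
ft_force: [0.1, -0.6, -0.5]
width: 0.0854
grip_force: 0.0
```

{"api": "step_arm", "payload": {"hand": [-0.4,-0.4,-0.4,-0.4,-0.4,-0.4,-0.4,-0.4,-0.4,-0.4], "xyz": [[0,0,0],[0,0,0],[0,0,0],[0,0,0],[0,0,0],[0,0,-20],[0,0,-55],[0,0,-55],[0,0,-55],[0,0,-40]], "angular": [[0,0,0],[0,0,0],[0,0,0],[0,0,0],[0,0,0],[0,0,0],[0,0,0],[0,0,0],[0,0,0],[0,0,0]]}}

```text
time_s: 33.15
position: [0.4676, 0.3949, 0.2416]
eef_rot: [-0.001, 0.989, 0.149, 0.001]
ft_force: [0.1, -0.4, -2.0]
width: 0.05
grip_force: 42.5
```

{"api": "step_arm", "payload": {"hand": [-0.4,-0.4,-0.4,-0.4,-0.4,-0.4,-0.4,-0.4,-0.4,-0.4], "xyz": [[-3,25,0],[-6,48,0],[-6,50,0],[-6,50,0],[-6,50,0],[-6,50,0],[-6,50,0],[-6,50,0],[-6,50,0],[-6,50,0]], "angular": [[0,0,0],[0,0,0],[0,0,0],[0,0,0],[0,0,0],[0,0,0],[0,0,0],[0,0,0],[0,0,0],[0,0,0]]}}

```text
time_s: 34.4
position: [0.5528, -0.0753, 0.2389]
eef_rot: [0.0, 0.989, 0.149, 0.0]
ft_force: [0.8, 0.0, -0.6]
width: 0.0501
grip_force: 42.5
```

{"api": "step_arm", "payload": {"hand": [-0.4,-0.4,-0.4,-0.4,-0.4,-0.4,-0.4,-0.4,-0.4,-0.4], "xyz": [[-6,50,0],[-6,50,0],[-5,35,0],[0,12,0],[0,0,0],[0,0,0],[0,0,0],[0,0,0],[0,0,0],[0,0,0]], "angular": [[0,0,0],[0,0,0],[0,0,0],[0,0,0],[0,0,0.15],[0,0,0.15],[0,0,0],[0,0,0],[0,0,0],[0,0,0]]}}

```text
time_s: 35.65
position: [0.5801, -0.2191, 0.2378]
eef_rot: [-0.0, 1.0, 0.0, -0.0]
ft_force: [-0.0, -0.2, -1.3]
width: 0.05
grip_force: 42.5
```

```bash
python3 look.py w11; python3 - <<'E'
import pickle;from h import *;from plant import bot
from scipy.optimize import least_squares
c=pickle.load(open("w11.pkl","rb"));s=bot.read_state()
u,v=project(c,[.631,-.227,.07],True)
k=blob(c,(108,140,40),(122,255,255),(float(u),float(v)));P=onplane(c,k,.07);q=circ(P);print("px",u,v,q,k.min(0),k.max(0))
f=least_squares(lambda q:np.hypot(P[:,0]-q[0],P[:,1]-q[1])-q[2],[.63,-.227,.044],loss="soft_l1",f_scale=.001).x;print(f*1000)
go(s,[*f[:2],.084],0)
E
```

```text
35.7 [ 0.5801 -0.2191  0.2378] [-0.42  0.45  1.3   0.    1.39  1.15] [ 0.7  0.1 -1.9] 0.05020835537197308
px 286.42840613571013 137.36564870853354 [ 634.4 -225.5   43.9] [239.  88.] [327. 179.]
[ 634.78959803 -224.73974285   40.88201317]
shift [ 54.7   5.6 153.8] psi 0.001 rz 0.001 tcp [ 0.5801 -0.2191  0.2378] zax [ 0.  0. -1.] q [-0.42  0.45  1.3   0.    1.39  1.15]
```

View pics/w11.png

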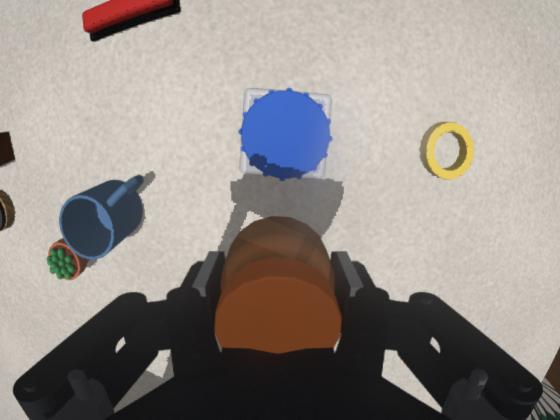

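The lid spans columns 239–332 and rows 88–179, so its centre is at (286,134). The jar is held upright.

{"api": "step_arm", "payload": {"hand": [-0.4,-0.4,-0.4,-0.4,-0.4,-0.4,-0.4,-0.4,-0.4,-0.4], "xyz": [[27,3,0],[27,4,0],[0,0,20],[0,0,40],[0,0,40],[0,0,30],[0,0,18],[0,0,0],[0,0,0],[0,0,0]], "angular": [[0,0,0],[0,0,0],[0,0,0],[0,0,0],[0,0,0],[0,0,0],[0,0,0],[0,0,0],[0,0,0],[0,0,0]]}}

```text
time_s: 36.95
position: [0.6346, -0.2264, 0.0912]
eef_rot: [0.0, 1.0, -0.0, 0.001]
ft_force: [0.8, -0.9, -2.2]
width: 0.0501
grip_force: 42.4
```

{"api": "step_arm", "payload": {"hand": [-0.4,-0.4,-0.4,-0.4,-0.4,1,1,1,1,1], "xyz": [[0,0,3],[0,0,3],[0,0,1.5],[0,0,0],[0,0,0],[0,0,0],[0,0,0],[0,0,0],[0,0,-30],[0,0,-50]], "angular": [[0,0,0],[0,0,0],[0,0,0],[0,0,0],[0,0,0],[0,0,0],[0,0,0],[0,0,0],[0,0,0],[0,0,0]]}}

```text
time_s: 38.2
position: [0.6334, -0.2259, 0.1614]
eef_rot: [-0.001, 1.0, -0.0, -0.002]
ft_force: [0.0, -0.2, -0.4]
width: 0.0851
grip_force: 0.0
```

{"api": "step_arm", "payload": {"hand": [1,1,1,1,1,1,1,1,1,1], "xyz": [[0,0,-30],[0,0,-30],[-40,0,0],[-40,0,0],[-20,-10,0],[-10,-30,0],[0,-30,0],[0,0,0],[0,0,0],[0,0,0]], "angular": [[0,0,0],[0,0,0],[0,0,0],[0,0,0],[0,0,0],[0,0,0],[0,0,0],[0,0,0],[0,0,0],[0,0,0]]}}

```text
time_s: 39.45
position: [0.5241, -0.1568, 0.2221]
eef_rot: [0.0, 1.0, -0.0, -0.0]
ft_force: [-0.6, 0.2, -0.2]
width: 0.0855
grip_force: 0.0
```

```bash
python3 look.py w12; python3 - <<'E'
import pickle;from h import *;from plant import bot
from scipy.optimize import least_squares
c=pickle.load(open("w12.pkl","rb"))
def fit(k,z,r):
    P=onplane(c,k,z);return least_squares(lambda q:np.hypot(P[:,0]-q[0],P[:,1]-q[1])-q[2],[*P.mean(0),r],loss="soft_l1",f_scale=.001).x*1000
def at(x,y,z): return tuple(float(a) for a in project(c,[x,y,z],True))
print("mug",fit(blob(c,(95,60,20),(118,255,255),at(.543,-.007,.085)),.085,.038).round(1))
p=blob(c,(0,70,20),(14,255,255),at(.481,.067,.048),close=7);print("pot",circ(onplane(c,p,.048)))
j=blob(c,(3,150,80),(18,255,255),at(.634,-.226,.13));print("jar lid",circ(onplane(c,j,.132)))
s=bot.read_camera("scene");cv2.imwrite("pics/s12.png",cv2.resize(s["pixels"][100:320,80:480],(800,440)))
E
```

```text
39.5 [ 0.5241 -0.1568  0.2221] [-0.36  0.3   1.54 -0.    1.3   1.21] [-0.5  0.3  0. ] 0.08535610433540872
mug [548.8 -21.7  46.1]
pot [486.9  55.9  36.5]
jar lid [ 630.9 -224.2   22.5]
```

View pics/s12.png

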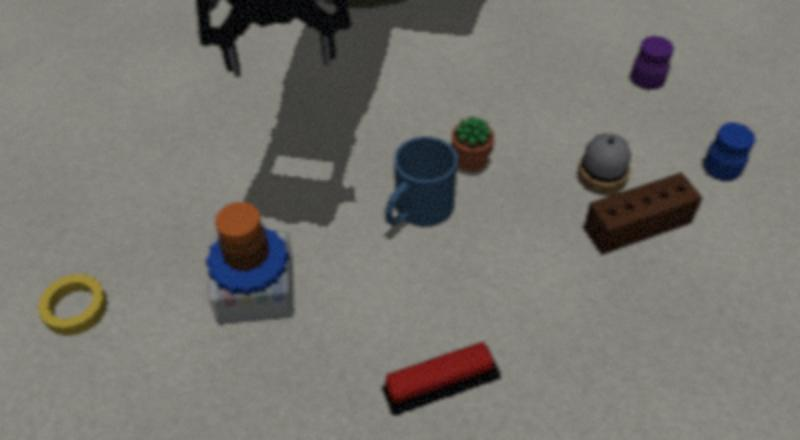

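The jar is upright on the lid, the bell on the riser and the pot beside the mug. I'll check the pot–mug gap once from above.

{"api": "step_arm", "payload": {"hand": [1,1,1,1,1,1,1,1,1,1], "xyz": [[-10,-35,-20],[-15,-50,0],[-15,-50,0],[-14,-50,0],[0,0,0],[0,0,0],[0,0,0],[0,0,0],[0,0,0],[0,0,0]], "angular": [[0,0,0],[0,0,0],[0,0,0],[0,0,0],[0,0,0],[0,0,0],[0,0,0],[0,0,0],[0,0,0],[0,0,0]]}}

```text
time_s: 40.8
position: [0.4702, 0.0287, 0.2422]
eef_rot: [-0.0, 1.0, -0.0, -0.0]
ft_force: [0.9, -0.0, -0.1]
width: 0.0854
grip_force: 0.0
```

```bash
python3 look.py w13; python3 - <<'E'
import pickle;from h import *
from scipy.optimize import least_squares
c=pickle.load(open("w13.pkl","rb"))
def at(x,y,z): return tuple(float(a) for a in project(c,[x,y,z],True))
P=onplane(c,blob(c,(95,60,20),(118,255,255),at(.543,-.007,.085)),.085)
m=least_squares(lambda q:np.hypot(P[:,0]-q[0],P[:,1]-q[1])-.038,[.543,-.007],loss="soft_l1",f_scale=.001).x*1000
H=onplane(c,blob(c,(95,60,20),(118,255,255),at(.543,-.007,.085)),.045)*1000-m;r=np.hypot(*H.T);i=r>66;h=H[i].mean(0)
p=circ(onplane(c,blob(c,(0,70,20),(14,255,255),at(.481,.067,.048),close=7),.048));d=m-p[:2]
print("px",at(.543,-.007,.085),at(.481,.067,.048),"mug",m,"pot",p,"gap",np.hypot(*d)-66,"angle",np.degrees(np.arctan2(d[1],d[0])),"handle",np.degrees(np.arctan2(h[1],h[0])))
E
```

```text
40.85 [0.4702 0.0287 0.2423] [-0.02  0.11  1.72  0.    1.31  1.55] [ 0.2 -0.5  0.9] 0.08529924268485221
px (317.28542044611135, 114.54337737817391) (241.29424808762914, 174.36930903419005) mug [543.55157823  -7.47487036] pot [481.9  67.5  28.4] gap 31.067751002406027 angle -50.56965654474851 handle -51.41152292237748
```

The gap measures 31 mm and the pot sits directly opposite the handle, so I'm handing the job in.

```bash
python3 -c "
from plant import bot
print(bot.close_job())"
```

```text
the job is handed in; nothing more can be done
None
```

I set out the ledge as asked and handed the job in at about 41 s; no verdict came back. The riser is about 3 cm in front of the stand with the bell on it, the succulent has a 31 mm gap to the mug directly opposite the handle, and the jar is within about 4 mm of the lid's centre.

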